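Wind down the curd press with its loose crank and put the crank away

TASK

Fit the loose crank fully down onto the square end of the press's spindle, and with it wind the spindle clockwise until the press plate is fully down and comes up against its stop. Then lift the crank off, leaving the plate down, and lay it flat, right way up, in the wooden tray. Leave the other things on the counter where they stand.

Things in the scene. Friction and masses are not known exactly. Their poses are not given: they have to be found in the camera images.
- crank: loose aluminium crank, 0.3 to 0.5 kg, 124 mm long (x -18 to 106), lying flat, right way up. Origin: centre of the socket's mouth, in the flat underside below the hub; z up; x along the arm to the grip. The arm, 22 mm wide, 14 mm thick, flush with the underside, ends round (16 mm radius) 90 mm along x. Socket: 24 mm square (sides along x and y), 30 mm deep, blind, open below
- crank_hub (a point): top of the crank's hub, 56 mm above the socket's mouth. The hub is a 36 mm square block (sides along the crank's x and y), 56 mm tall, and the place to carry the crank by. After winding it may bind on the square: grip it firmly, lift straight up, and try again if it slips
- crank_grip (a point): middle of the crank's upright round wooden hand grip, which spins freely on its own axis: 27 mm diameter, 50 mm tall, 90 mm along +x from the hub axis, this point 41 mm above the crank's underside (the grip spans 16 to 66 mm)
- press: fixed steel curd press: base 160 x 210 x 20 mm, white mould 100 mm wide with a wooden follower on it (top at 70 mm), two columns 83 mm either side (along y), and a white bridge 45 x 200 mm across their tops (top at 145 mm), with the upright spindle in its middle. Origin: centre of the base's underside; z up
- spindle_seat (a point): on the spindle's axis, 155 mm above the counter: top of its round 80 mm flange, where the crank's underside rests when fully down. The spindle takes about 0.2 N m to turn and stays where it is left. Clockwise from above drives the plate down, 24 mm a turn; from the start it takes 1 to 1.25 turns to the hard stop
- spindle_top (a point): top of the spindle's square end, 183 mm above the counter: 20 mm across flats, 28 mm tall, its top 5 mm a round cone (20 to 14 mm). Its turn about its axis varies and is NOT given by this point's axes: look or feel for it. Set over the cone, the crank rests on the square's corners, mouth 5 mm below this point; pressed lightly and turned, it drops on when the sides agree within about 0.15 rad; the same every quarter turn
- plate_under (a point): centre of the underside of the press's round steel plate (86 mm across), on the spindle's axis: 94 to 100 mm above the counter at the start, 70 mm when it is fully down against its stop, on the follower
- tray: fixed wooden tray, open on top, outside 190 (x) x 95 (y) x 20 mm tall, walls 6 mm, floor 6 mm thick. Origin: centre of its underside. The crank goes in lengthwise, either way round
- pepper_mill: bystander: dark wooden pepper mill, standing, 52 mm diameter, 138 mm tall; origin under its centre
- mug: bystander: white mug, standing, 80 mm diameter, 85 mm tall; origin under its centre
- jar: bystander: glass jar with a steel lid, standing, 72 mm diameter, 100 mm tall; origin under its centre
- bowl: bystander: blue bowl, 120 mm diameter, 50 mm tall; origin under its centre
- spoon: bystander: wooden spoon lying flat, 200 mm long; origin under its middle, x along it
- oil: bystander: green glass oil bottle, standing, 60 mm diameter, 190 mm tall; origin under its centre
- weight: bystander: steel kitchen weight with a knob, 80 mm diameter, 48 mm tall; origin under its centre
There are look-alikes about, which are no part of the job. Several things have the shape of the tray; the one meant has the colours described above.

How it is judged:
On the way, in this order (a step that is already met when the one before it is completed fails the run):
1. the crank is fully down on the spindle's square end (horizontal distance between crank and spindle_seat below 0.005 m and z of crank in the frame of spindle_seat between -0.004 and 0.004 m and angle between crank's own z axis and vertical below 0.12 rad), for 0.2 s.
2. the press plate is fully down, with the crank still on the spindle (z of plate_under in the frame of press below 0.072 m and horizontal distance between crank and spindle_seat below 0.008 m and z of crank in the frame of spindle_seat below 0.02 m), for 0.2 s.
At the end, for the whole second after the job is handed in: The press plate is still fully down (its underside less than 72 mm above the counter), and the crank lies released and at rest, flat (within 0.1 rad) and right way up on the floor of the tray (its underside within 5 mm of the floor), hub and grip both within the tray's walls (z of plate_under in the frame of press below 0.072 m and x of crank in the frame of tray between -0.085 and 0.085 m and y of crank in the frame of tray between -0.036 and 0.036 m and x of crank_grip in the frame of tray between -0.085 and 0.085 m and y of crank_grip in the frame of tray between -0.036 and 0.036 m and z of crank in the frame of tray below 0.011 m and angle between crank's own z axis and vertical below 0.1 rad and linear speed of crank below 0.02 m/s); the robot touches nothing.
It fails at once if a bystander is moved more than 40 mm (distance of any of pepper_mill, mug, jar, bowl, spoon, oil, weight from where it was at the start of the episode above 0.04 m).
It fails at once if a standing bystander is knocked over (angle between any of pepper_mill, mug, jar, bowl, oil, weight's own z axis and vertical above 0.6 rad).
It also fails if it takes over 72 s, if anything falls off the work surface, if the arm or the gripper's body presses on something with over 40 N, if the wrist force passes 120 N, or if a joint passes its speed limit or range.

ROBOT

A 7-joint arm with a two-finger parallel gripper is mounted at the origin on the work surface. World frame = base frame: x ahead of the robot, y to its left, z up, the work surface at z = 0. Lengths are in m, angles in rad, forces in N, time in s.
With the tool pointing down it reaches from about 0.425 to 0.925 m from the base axis. Payload 6.8 kg.
Tool frame: the origin (TCP) lies on the centre line of the jaws, within the pads' length; the fingertips stand bot.tip_reach ahead of it and the grasp point (between the pads) lies 3 mm ahead of it (bot.tip_reach is the distance from the TCP to the fingertips, in m); z points along the fingers, y is the line along which they close (so a half turn about z gives the same grasp; the last joint's range is limited). The gripper opens to 85 mm and grips with 20 to 120 N. Pads are 22 mm wide; open, the fingers measure 114 mm over their backs; the gripper's body (76 mm by 85 mm) begins 54 mm behind the grasp point. The pads swing forward as they close: fully open they stand 13 mm farther back than shut.
Start: joints at [-1.393, 0.477, 0.022, 1.555, -0.011, 1.109, -0.083], TCP at [0.19, 0.648, 0.253] pointing down, gripper open.
Joint ranges: [-2.96, 2.96], [-0.34, 2.1], [-1.41, 1.46], [0.24, 2.44], [-1.37, 4.51], [0.17, 1.92], [-2.96, 2.96]. Speed limits (rad/s): [2.39, 2.39, 3.14, 3.14, 3.14, 3.14, 3.14].

INTERFACE

Orientations are given as a unit quaternion [w, x, y, z].
In Python, from station import bot gives the robot as it stands.
- The arm moves only by the tool jog_arm, never from a script. Its argument "deltas" is a list of rows, each a list of 7 numbers: the shift along the world's x, y, z in m, then the turn, a rotation vector about the world's x, y, z in rad, then the opening, from 0 (shut) to 1 (fully open). In form: [[x, y, z, rx, ry, rz, grip], ...]. A call has 1 to 10 rows; each row shifts and turns the commanded pose from where the row before left it; what a row does not reach is not made up. A row lasts 1/10 s, in which the tool goes at most 50 mm and 8.59 degrees, less where a joint would pass 70% of its speed; a pose out of reach is approached as far as the arm can. A call with a gripper value outside its range is refused whole. The fingers move at their own pace and stop on an object; "newtons" is the grip in N (left out, the last holds). Time passes only in rows, so rows that do not move let the fingers close. It gives the time, the measured TCP pose, the force, the opening and the grip force at its end, in the units of the state.
- bot.get_obs(): the state, without advancing time (a new reading comes with each control period).
- bot.read_camera(name): name is "side" or "top"; returns a dict with "img" (480x640x3 uint8, red, green, blue), "K" (3x3 intrinsics, pixels), "dist_coeffs" ([k1, k2, p1, p2, k3] as OpenCV has them; the pictures are not rectified), "eye" and "attitude" of the camera in the world. Camera axes: x right, y down, z forward; pixel columns grow to the right and rows downward; lengths in m; the calibration is good to about 2 mm. A picture is of the moment at which its call begins. There is no depth.
- bot.hand_in(): hands the job in; it is judged then, once.
The state is a dict: "t": time; "q": joint angles; "joint_vel": joint speeds; "joint_torque": joint torques, N m; "eef_pos": TCP position; "tool_rot": TCP orientation; "contact_force": force on the tool from outside, world axes, zero at the start; "torque": the same for the moment, N m; "gripper_width": opening from 0.0 (shut) to 1.0 (fully open); "grasp_force": force on a finger pad.
Only numpy, scipy, OpenCV 4.12 (cv2) and the standard library are available. Lean on these libraries where they do the work, as an engineer would, in place of code of your own. Each camera call takes 0.05 s, during which the arm holds its last target. There are 200 camera calls.

## Working session

There is one attempt and no reset: what is moved stays moved. The work goes in short steps, Python scripts to look and compute and a tool call to move; the robot and the scene stay as the last step left them, time stands still between calls to the robot, and variables do not carry over. Pictures are saved under pics/ and viewed, at most 10 in all, crops included, and the job is handed in when it is done.

Besides the shell and the picture viewer there is one more tool, called after "Emit:" as a command line: name --pt "numbers of a row" for each row, then --argument value for the rest. jog_arm: Moves the arm, as the interface text tells. Its arguments: {"type":"object","properties":{"deltas":{"type":"array"},"newtons":{"type":"number"}},"required":["deltas"]}

```bash
mkdir -p pics; cat > h.py <<'E'
import numpy as np, cv2
from scipy.spatial.transform import Rotation as R
from station import bot
def q2R(q): return R.from_quat([q[1],q[2],q[3],q[0]]).as_matrix()
def cam(n): return bot.read_camera(n)
def att(c):
    a=np.array(c["attitude"],float)
    return a if a.shape==(3,3) else q2R(a)
def ray(c,px,z):
    p=cv2.undistortPoints(np.array([[px]],float),np.array(c["K"]),np.array(c["dist_coeffs"]))[0,0]
    d=att(c)@np.array([p[0],p[1],1]); e=np.array(c["eye"]); return e+d*(z-e[2])/d[2]
def proj(c,P):
    A=att(c); r=cv2.Rodrigues(A.T)[0]; t=-A.T@np.array(c["eye"])
    return cv2.projectPoints(np.array(P,float).reshape(-1,1,3),r,t,np.array(c["K"]),np.array(c["dist_coeffs"]))[0][:,0]
def save(c,n): cv2.imwrite("pics/"+n,c["img"][:,:,::-1])
E
python3 - <<'E'
from h import *
import pickle
o=bot.get_obs();print(o,bot.tip_reach)
d={}
for n in("top","side"):
    c=cam(n);save(c,n+"0.png");d[n]={k:np.array(c[k]) for k in("img","K","dist_coeffs","eye","attitude")};print(n,c["eye"],c["attitude"],c["K"])
pickle.dump(d,open("c0.pkl","wb"))
E
```

```text
{'t': 0.0, 'q': array([-1.39312823,  0.47780806,  0.02234763,  1.55646063, -0.01149309,
        1.10927609, -0.08309967]), 'joint_vel': array([-0.00098073, -0.00018434,  0.00082906, -0.00071622,  0.00052602,
        0.00104796, -0.00210302]), 'joint_torque': array([ 7.06685514e-04, -5.96455300e+01,  1.60812434e+00, -2.81194353e+01,
        1.24632526e-02,  9.40079684e-03,  1.21420936e-05]), 'eef_pos': array([0.19014156, 0.6470926 , 0.25231661]), 'tool_rot': array([-5.73345946e-05,  1.42389443e-01,  9.89810292e-01, -9.10090633e-04]), 'contact_force': array([-0.95242286,  0.77021393,  0.08257506]), 'torque': array([0.00080738, 0.02287837, 0.0630605 ]), 'grasp_force': 0.0, 'gripper_width': 1.0031432288827817} 0.022
top [ 0.43131335 -0.01953914  1.27004042] [-0.03978928  0.71018661 -0.70218162  0.03150816] [[448.92177104   0.         314.90506836]
 [  0.         448.92177104 230.7210559 ]
 [  0.           0.           1.        ]]
side [-0.20370314 -1.24970947  1.1619013 ] [-0.43620541  0.85617549 -0.25137952  0.11617532] [[622.95066954   0.         317.64617527]
 [  0.         622.95066954 237.85172651]
 [  0.           0.           1.        ]]
```

View pics/top0.png

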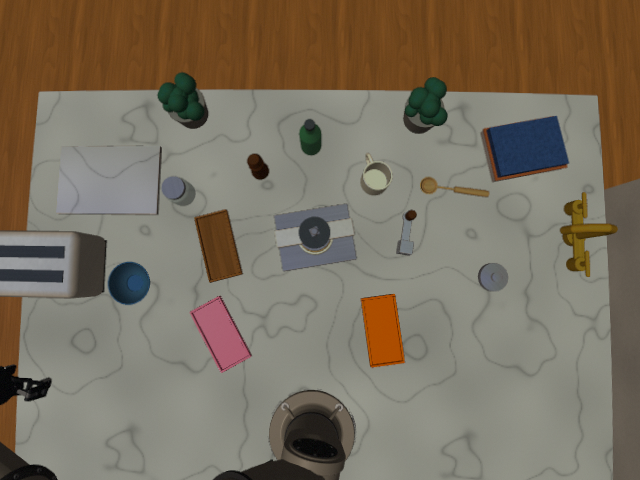

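View pics/side0.png

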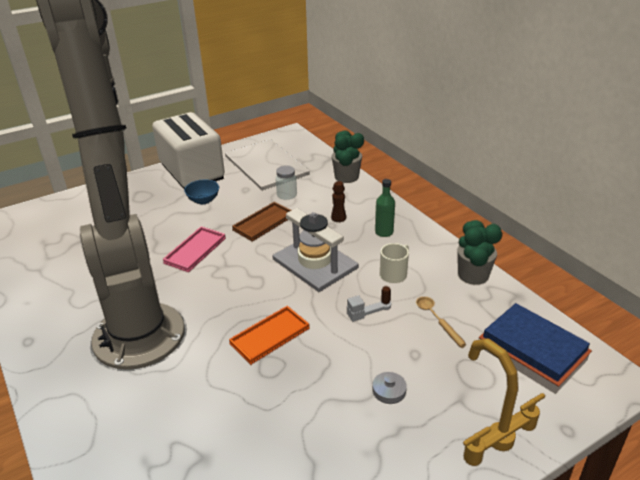

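Top view:
- Crank: hub at (406,246), grip at (411,215). Nothing else looks like it.
- Tray candidates: brown wooden (218,245), pink (221,333), orange (383,330). I choose the wooden one.
- Press: spindle at about (314,232).

Next, one close crop of the crank, spindle and tray.

```bash
python3 - <<'E'
import pickle,cv2,numpy as np
d=pickle.load(open("c0.pkl","rb"));t=d["top"]["img"][:,:,::-1];s=d["side"]["img"][:,:,::-1]
f=lambda im,x,y,w,h,k:cv2.resize(im[y:y+h,x:x+w],None,fx=k,fy=k,interpolation=cv2.INTER_CUBIC)
a=f(t,375,200,57,62,7)[:, :395];b=f(t,270,200,57*1,62,7)[:, :395]
b=f(t,290,205,57,62,7)[:,:395]
cv2.imwrite("pics/c1.png",np.hstack([a,b]))
a=f(s,340,280,66,50,6)[:,:390];b=f(t,190,205,60,80,6)[:,:360]
e=f(s,285,205,66,50,6)[:,:390]
L=np.vstack([a,e[:280]]);
out=np.zeros((580,760,3),np.uint8);out[:L.shape[0],:390]=L[:580];out[:480,400:760]=b
cv2.imwrite("pics/c2.png",out)
E
```

```text
(no output)
```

View pics/c1.png

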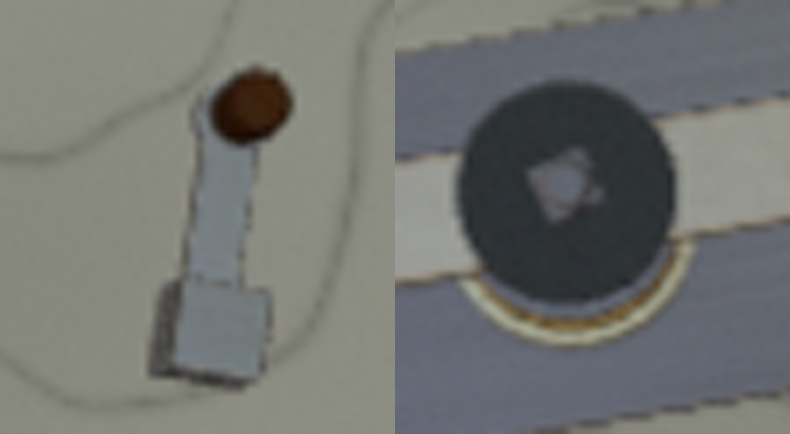

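View pics/c2.png

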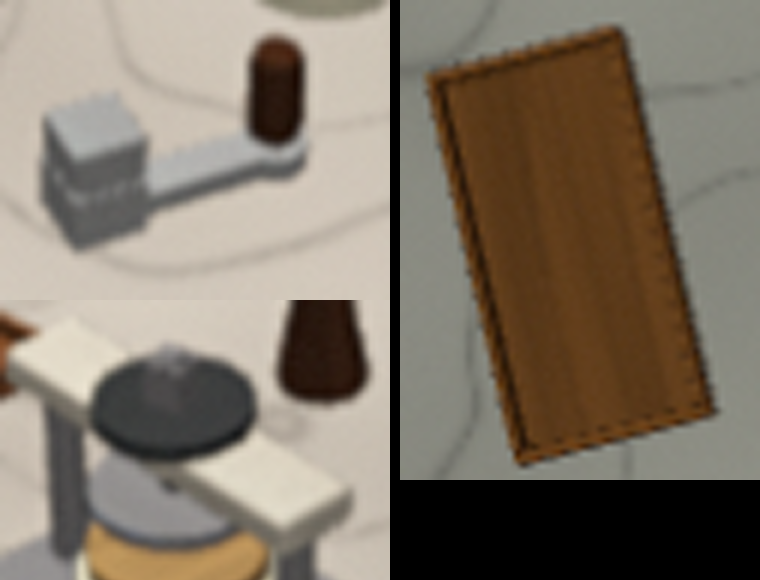

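```bash
python3 - <<'E'
from h import *
import pickle
d=pickle.load(open("c0.pkl","rb"));t=d["top"];s=d["side"]
c=lambda x,y,ox,oy,k,o0=0:((x-o0+.5)/k-.5+ox,(y+.5)/k-.5+oy)
an=lambda a,b:np.degrees(np.arctan2(b[1]-a[1],b[0]-a[0]))
def quad(name,pts,z,*a):
    P=[ray(t,c(*p,*a),z) for p in pts]
    print(name,np.mean(P,0),[round(an(P[i],P[(i+1)%4]),1) for i in range(4)],[round(1000*np.linalg.norm(P[i]-P[(i+1)%4])) for i in range(4)])
quad("hub",[(181,281),(270,291),(264,379),(175,370)],.056,375,200,7)
quad("sq",[(530,170),(583,146),(606,195),(553,222)],.178,290,205,7,395)
quad("tray",[(430,75),(618,27),(716,411),(521,465)],.02,190,205,6,400)
print("grip",ray(t,c(254,103,375,200,7),.066))
for p in[(457,190),(677,190),(567,80),(567,303)]: print("fl",ray(t,c(*p,290,205,7,395),.155))
print("cone",ray(t,c(567,186,290,205,7,395),.183))
# side hub top centre (95,130), grip top
print("side hub",ray(s,c(96,130,340,280,6),.056),"grip",ray(s,c(278,46,340,280,6),.066))
print("side flange",ray(s,c(175,402-300,285,205,6),.155), "top",ray(s,c(172,350-300,285,205,6),.183))
for n,p in dict(mill=(253,157),oil=(308,125),mug=(376,178)).items(): print(n,ray(t,p,.12 if n!="mug" else .085))
o=bot.get_obs();print(R.from_matrix(q2R(o["tool_rot"])).as_matrix().round(3))
E
```

```text
hub [ 0.51315635 -0.25290539  0.056     ] [np.float64(-95.8), np.float64(175.6), np.float64(84.8), np.float64(-4.2)] [35, 34, 35, 35]
sq [ 0.54169814 -0.00455975  0.178     ] [np.float64(-64.9), np.float64(-154.3), np.float64(117.7), np.float64(24.5)] [20, 19, 21, 20]
tray [0.5143109  0.26717411 0.02      ] [np.float64(-75.1), np.float64(-164.0), np.float64(106.2), np.float64(15.2)] [92, 187, 94, 189]
grip [ 0.60062811 -0.26395756  0.066     ]
fl [0.54116694 0.03532784 0.155     ]
fl [ 0.54201401 -0.04313113  0.155     ]
fl [ 0.58114808 -0.00343989  0.155     ]
fl [ 0.50124438 -0.00440421  0.155     ]
cone [ 0.54021908 -0.00429285  0.183     ]
side hub [ 0.51047104 -0.25770914  0.056     ] grip [ 0.60324079 -0.26574283  0.066     ]
side flange [ 0.53924975 -0.00763586  0.155     ] top [ 0.53987135 -0.00525497  0.183     ]
mill [0.74078983 0.159801   0.12      ]
oil [0.8288055  0.01627328 0.12      ]
mug [ 0.69531482 -0.16738102  0.085     ]
[[-0.959  0.282 -0.   ]
 [ 0.282  0.959 -0.002]
 [-0.    -0.002 -1.   ]]
```

Emit:
jog_arm --pt "0.031 -0.035 0 0 0 0.018 1" --pt "0.031 -0.035 0 0 0 0.018 1" --pt "0.031 -0.035 0 0 0 0.018 1" --pt "0.031 -0.035 0 0 0 0.018 1" --pt "0.031 -0.035 0 0 0 0.018 1" --pt "0.031 -0.035 0 0 0 0.018 1" --pt "0.031 -0.035 0 0 0 0.018 1" --pt "0.031 -0.035 0 0 0 0.018 1" --pt "0.031 -0.035 0 0 0 0.018 1" --pt "0.031 -0.035 0 0 0 0.018 1" --newtons 60

```text
t: 1.1
eef_pos: [0.5011, 0.2959, 0.2531]
tool_rot: [-0.0, 0.052, 0.999, -0.0]
contact_force: [0.2, 0.6, -0.5]
gripper_width: 1.002
grasp_force: 0.0
```

```bash
cat > st.py <<'E'
from h import *
o=bot.get_obs();M=q2R(o["tool_rot"])
print("t",round(o["t"],2),"p",o["eef_pos"].round(4),"yaw_y",np.degrees(np.arctan2(M[1,1],M[0,1])).round(2),"z",M[:,2].round(4),"q",o["q"].round(2),"F",o["contact_force"].round(1),"T",o["torque"].round(2),"w",round(o["gripper_width"],3),"g",round(o["grasp_force"],1))
E
python3 st.py
```

```text
t 1.1 p [0.5011 0.2959 0.2531] yaw_y 83.99 z [-4.e-04 -2.e-04 -1.e+00] q [-0.75  0.32  0.14  1.79 -0.05  1.03  0.87] F [ 0.2  0.6 -0.5] T [ 0.02 -0.04 -0.04] w 1.002 g 0.0
```

Emit:
jog_arm --pt "0.001 -0.05 0 0 0 0 1" --pt "0.001 -0.05 0 0 0 0 1" --pt "0.001 -0.05 0 0 0 0 1" --pt "0.001 -0.05 0 0 0 0 1" --pt "0.001 -0.05 0 0 0 0 1" --pt "0.001 -0.05 0 0 0 0 1" --pt "0.001 -0.05 0 0 0 0 1" --pt "0.001 -0.05 0 0 0 0 1" --pt "0.001 -0.05 0 0 0 0 1" --pt "0.001 -0.05 0 0 0 0 1"

```text
t: 2.1
eef_pos: [0.5098, -0.2041, 0.2532]
tool_rot: [-0.0, 0.053, 0.999, 0.0]
contact_force: [0.2, 0.9, -1.3]
gripper_width: 0.995
grasp_force: 0.0
```

Emit:
jog_arm --pt "0.001 -0.04 -0.02 0 0 0 1" --pt "0 -0.011 -0.04 0 0 0 1" --pt "0 0 -0.04 0 0 0 1" --pt "0 0 -0.02 0 0 0 1" --pt "0 0 0 0 0 0 1"

```text
t: 2.6
eef_pos: [0.5089, -0.2523, 0.13]
tool_rot: [-0.003, 0.053, 0.999, 0.001]
contact_force: [-1.0, 1.1, 0.2]
gripper_width: 1.0
grasp_force: 0.0
```

```bash
python3 st.py
```

```text
t 2.6 p [ 0.5089 -0.2523  0.13  ] yaw_y 83.92 z [-0.0066  0.0021 -1.    ] q [ 0.06  0.48  0.37  1.94 -0.24  0.78  2.04] F [-1.   1.1  0.2] T [ 0.04 -0.02 -0.03] w 1.0 g 0.0
```

Emit:
jog_arm --pt "0.003 -0.003 -0.03 0 0 0 1" --pt "0 0 -0.03 0 0 0 1" --pt "0 0 -0.02 0 0 0 1" --pt "0 0 -0.01 0 0 0 1" --pt "0 0 0 0 0 0 0.5" --pt "0 0 0 0 0 0 0" --pt "0 0 0 0 0 0 0" --pt "0 0 0 0 0 0 0" --pt "0 0 0 0 0 0 0"

```text
t: 3.5
eef_pos: [0.5153, -0.2562, 0.0449]
tool_rot: [0.001, 0.053, 0.999, 0.0]
contact_force: [-1.1, 2.4, 7.1]
gripper_width: 0.416
grasp_force: 60.8
```

```bash
python3 st.py
```

```text
t 3.5 p [ 0.5153 -0.2562  0.0449] yaw_y 83.95 z [ 0.0022 -0.     -1.    ] q [ 0.12  0.61  0.31  1.96 -0.31  0.61  2.1 ] F [-1.1  2.4  7.1] T [0.34 0.19 0.01] w 0.416 g 60.8
```

Emit:
jog_arm --pt "0 0 0.02 0 0 0 0" --pt "0 0 0.04 0 0 0 0" --pt "0 0 0.04 0 0 0 0" --pt "0 0 0.04 0 0 0 0" --pt "0 0 0.04 0 0 0 0" --pt "0 0 0.03 0 0 0 0" --pt "0.003 0.025 0 0 0 0.09 0" --pt "0.003 0.025 0 0 0 0.09 0" --pt "0.003 0.025 0 0 0 0.09 0" --pt "0.003 0.025 0 0 0 0.09 0" --newtons 80

```text
t: 4.5
eef_pos: [0.5257, -0.1553, 0.2536]
tool_rot: [-0.0, -0.128, 0.992, 0.0]
contact_force: [-0.6, -0.2, -3.3]
gripper_width: 0.408
grasp_force: 80.6
```

Emit:
jog_arm --pt "0.003 0.035 0 0 0 0.09 0" --pt "0.003 0.035 0 0 0 0.09 0" --pt "0.003 0.03 0 0 0 0 0" --pt "0.002 0.03 0 0 0 0 0" --pt "0.002 0.02 0 0 0 0 0" --pt "0 0 0 0 0 0 0" --pt "0 0 0 0 0 0 0"

```text
t: 5.2
eef_pos: [0.5388, -0.0063, 0.2534]
tool_rot: [-0.0, -0.216, 0.976, -0.0]
contact_force: [-0.3, -0.5, -2.9]
gripper_width: 0.406
grasp_force: 80.4
```

```bash
python3 st.py; python3 - <<'E'
from h import *
import pickle
a=cam("top");b=cam("side")
f=lambda im,x,y,w,h,k:cv2.resize(im[y:y+h,x:x+w,::-1],None,fx=k,fy=k,interpolation=cv2.INTER_CUBIC)
cv2.imwrite("pics/c3.png",np.hstack([f(a["img"],270,170,78,100,5),f(b["img"],270,160,80,100,5)]))
E
```

```text
t 5.2 p [ 0.5388 -0.0063  0.2534] yaw_y 114.92 z [-5.e-04 -4.e-04 -1.e+00] q [-0.29  0.25  0.23  1.89 -0.07  1.    1.97] F [-0.3 -0.5 -2.9] T [-0.18  0.12  0.03] w 0.406 g 80.4
```

View pics/c3.png

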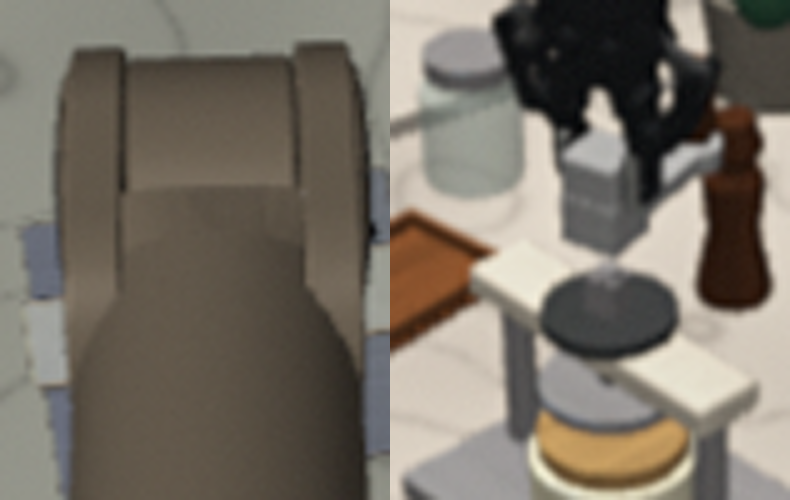

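```bash
python3 - <<'E'
from h import *
b=cam("side")
c=lambda x,y:((x-390+.5)/5-.5+270,(y+.5)/5-.5+160)
th=np.radians(24.9);Rz=np.array([[np.cos(th),-np.sin(th)],[np.sin(th),np.cos(th)]])
for sx in(-18,18):
  for sy in(-18,18):
    for z in(.2085,.2645):
      P=np.r_[np.array([.541,-.005])+Rz@np.array([sx,sy])/1000,z]
      u=proj(b,P)[0];print(sx,sy,z,((u+.5-[270,160])*5+[390,0]).round(1))
print(ray(b,c(598,253),.2085),ray(b,c(561,225),.2085))
print("cone top now",ray(b,c(604,265),.183),"flange", ray(b,c(610,307),.155))
E
```

```text
-18 -18 0.2085 [618.5 253. ]
-18 -18 0.2645 [616.1 166.6]
-18 18 0.2085 [564.2 234.3]
-18 18 0.2645 [560.8 148.3]
18 -18 0.2085 [653.8 222.2]
18 -18 0.2645 [652.2 136.4]
18 18 0.2085 [599.9 204. ]
18 18 0.2645 [597.3 118.7]
[ 0.52284354 -0.02319906  0.2085    ] [0.52041421 0.01216854 0.2085    ]
cone top now [ 0.53872415 -0.00257573  0.183     ] flange [ 0.54042212 -0.00494289  0.155     ]
```

```bash
python3 - <<'E'
from h import *
b=cam("side")
im=b["img"][178:222,295:345,::-1].copy()
im=cv2.resize(im,None,fx=12,fy=12,interpolation=cv2.INTER_CUBIC)
im=cv2.convertScaleAbs(im,alpha=1.3,beta=20)
cv2.imwrite("pics/c4.png",im)
E
```

```text
(no output)
```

View pics/c4.png

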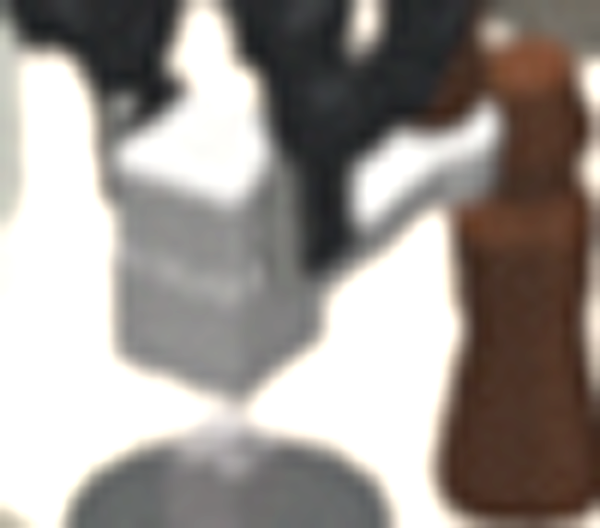

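```bash
python3 - <<'E'
from h import *
from scipy.optimize import least_squares
b=cam("side")
c=lambda x,y:np.array([(x+.5)/12-.5+295,(y+.5)/12-.5+178])
obs=np.array([c(232,390),c(117,345),c(322,318),c(232,198),c(118,165)])
L=np.array([[-18,-18,0],[-18,18,0],[18,-18,0],[-18,-18,56],[-18,18,56]])/1000
def P(v):
    r=R.from_euler('z',v[2]).as_matrix();return proj(b,L@r.T+[v[0],v[1],.2085])
for fix in(0,1):
  f=lambda v:(P([v[0],v[1],np.radians(25)] if fix else v)-obs).ravel()
  s=least_squares(f,[.54,-.005,.43]);print(s.x,np.degrees(s.x[2]),s.fun.round(1))
# spindle in same camera: flange bottom crop
E
```

```text
[ 0.53823445 -0.00708959  0.42910738] 24.58604205826998 [ 0.8  0.7 -0.4  0.7  0.5  0.6  0.3 -0.6 -1.2 -1.5]
[ 0.53817772 -0.0070302   0.43      ] 24.6371851906254 [ 0.9  0.7 -0.4  0.7  0.4  0.5  0.4 -0.6 -1.2 -1.5]
```

Emit:
jog_arm --pt "0.0015 0.0015 -0.01 0 0 0 0" --pt "0 0 -0.01 0 0 0 0" --pt "0 0 -0.006 0 0 0 0" --pt "0 0 -0.004 0 0 0 0" --pt "0 0 -0.003 0 0 0 0" --pt "0 0 0 0 0 0 0"

```text
t: 6.05
eef_pos: [0.5418, -0.0041, 0.2208]
tool_rot: [0.001, -0.216, 0.976, 0.0]
contact_force: [2.1, 2.0, -0.7]
gripper_width: 0.406
grasp_force: 80.9
```

```bash
python3 st.py
```

```text
t 6.05 p [ 0.5418 -0.0041  0.2208] yaw_y 114.9 z [ 2.2e-03  9.0e-04 -1.0e+00] q [-0.29  0.29  0.22  1.92 -0.08  0.93  1.97] F [ 2.1  2.  -0.7] T [ 0.44 -0.41  0.03] w 0.406 g 80.9
```

Emit:
jog_arm --pt "0.0005 0.0005 -0.003 0 0 0 0" --pt "0 0 -0.003 0 0 0 0" --pt "0 0 0 0 0 0 0"

```text
t: 6.35
eef_pos: [0.5418, -0.004, 0.2138]
tool_rot: [0.0, -0.216, 0.976, -0.0]
contact_force: [3.5, 2.1, -7.2]
gripper_width: 0.409
grasp_force: 80.4
```

```bash
python3 st.py
```

```text
t 6.35 p [ 0.5418 -0.004   0.2138] yaw_y 114.9 z [ 8.e-04  1.e-04 -1.e+00] q [-0.29  0.3   0.22  1.93 -0.08  0.92  1.98] F [ 3.5  2.1 -7.2] T [ 0.48 -0.97  0.05] w 0.409 g 80.4
```

Emit:
jog_arm --pt "0.001 0.0005 -0.004 0 0 0 0" --pt "0 0 -0.004 0 0 0 0" --pt "0 0 -0.003 0 0 0 0" --pt "0 0 -0.002 0 0 0 0" --pt "0 0 0 0 0 0 0"

```text
t: 6.85
eef_pos: [0.5419, -0.0039, 0.2008]
tool_rot: [-0.0, -0.215, 0.977, -0.0]
contact_force: [1.3, 1.3, -4.4]
gripper_width: 0.408
grasp_force: 80.5
```

```bash
python3 st.py
```

```text
t 6.85 p [ 0.5419 -0.0039  0.2008] yaw_y 114.87 z [-1.e-03 -2.e-04 -1.e+00] q [-0.28  0.32  0.22  1.94 -0.09  0.89  1.98] F [ 1.3  1.3 -4.4] T [ 0.1  -0.16  0.01] w 0.408 g 80.5
```

Emit:
jog_arm --pt "0 0 -0.002 0 0 0 0" --pt "0 0 0 0 0 0 0" --pt "0 0 0 0 0 0 0" --pt "0 0 0 0 0 0 0"

```text
t: 7.25
eef_pos: [0.542, -0.0039, 0.1999]
tool_rot: [-0.0, -0.215, 0.977, 0.0]
contact_force: [-4.3, 0.2, 6.8]
gripper_width: 0.409
grasp_force: 81.5
```

```bash
python3 st.py
```

```text
t 7.25 p [ 0.542  -0.0039  0.1999] yaw_y 114.86 z [-4.e-04  2.e-04 -1.e+00] q [-0.28  0.32  0.21  1.94 -0.09  0.89  1.98] F [-4.3  0.2  6.8] T [ 0.1   0.75 -0.  ] w 0.409 g 81.5
```

Emit:
jog_arm --pt "0 0 0.0005 0 0 -0.07 0" --pt "0 0 0 0 0 -0.12 0" --pt "0 0 0 0 0 -0.12 0" --pt "0 0 0 0 0 -0.12 0" --pt "0 0 0 0 0 -0.12 0" --pt "0 0 0 0 0 -0.12 0" --pt "0 0 0 0 0 -0.12 0" --pt "0 0 0 0 0 -0.12 0"

```text
t: 8.05
eef_pos: [0.5427, -0.0047, 0.1999]
tool_rot: [0.001, 0.238, 0.971, -0.001]
contact_force: [1.2, -2.6, -1.3]
gripper_width: 0.41
grasp_force: 80.8
```

```bash
python3 st.py
```

```text
t 8.05 p [ 0.5427 -0.0047  0.1999] yaw_y 62.46 z [ 0.0011 -0.0014 -1.    ] q [-0.44  0.34  0.4   1.95 -0.17  0.89  1.14] F [ 1.2 -2.6 -1.3] T [-0.57 -0.08  0.24] w 0.41 g 80.8
```

Emit:
jog_arm --pt "0 0 0 0 0 -0.14 0" --pt "0 0 0 0 0 -0.14 0" --pt "0 0 0 0 0 -0.14 0" --pt "0 0 0 0 0 -0.14 0" --pt "0 0 0 0 0 -0.14 0" --pt "0 0 0 0 0 -0.14 0" --pt "0 0 0 0 0 -0.14 0" --pt "0 0 0 0 0 -0.14 0" --pt "0 0 0 0 0 -0.14 0" --pt "0 0 0 0 0 -0.14 0"

```text
t: 9.05
eef_pos: [0.5386, -0.0065, 0.1999]
tool_rot: [-0.002, 0.809, 0.588, -0.004]
contact_force: [-16.2, -5.2, 14.6]
gripper_width: 0.409
grasp_force: 82.9
```

```bash
python3 st.py
```

```text
t 9.05 p [ 0.5386 -0.0065  0.1999] yaw_y -17.91 z [-0.0078 -0.0014 -1.    ] q [-0.68  0.39  0.73  1.97 -0.32  0.91 -0.1 ] F [-16.2  -5.2  14.6] T [-1.07  3.32  0.21] w 0.409 g 82.9
```

Emit:
jog_arm --pt "-0.003 -0.001 0.001 0 0 0 0" --pt "0 0 0 0 0 0 0" --pt "0 0 0 0 0 0 0"

```text
t: 9.35
eef_pos: [0.5382, -0.0064, 0.2004]
tool_rot: [0.0, 0.806, 0.591, -0.001]
contact_force: [-3.1, -5.0, -1.2]
gripper_width: 0.411
grasp_force: 81.2
```

```bash
python3 st.py
```

```text
t 9.35 p [ 0.5382 -0.0064  0.2004] yaw_y -17.49 z [-0.0021 -0.0019 -1.    ] q [-0.68  0.38  0.73  1.97 -0.32  0.91 -0.09] F [-3.1 -5.  -1.2] T [-1.2   0.7  -0.01] w 0.411 g 81.2
```

Emit:
jog_arm --pt "-0.0001 0 0 0 0 -0.14 0" --pt "-0.0001 0 0 0 0 -0.14 0" --pt "-0.0001 0 0 0 0 -0.14 0" --pt "-0.0001 0.0001 0 0 0 -0.14 0" --pt "-0.0001 0.0002 0 0 0 -0.14 0" --pt "0 0.0003 0 0 0 -0.14 0" --pt "0 0.0003 0 0 0 -0.14 0" --pt "0 0.0003 0 0 0 -0.14 0" --pt "0 0.0003 0 0 0 -0.14 0" --pt "0 0.0003 0 0 0 -0.14 0"

```text
t: 10.35
eef_pos: [0.5359, -0.0025, 0.2002]
tool_rot: [-0.001, 0.998, -0.069, -0.004]
contact_force: [-10.7, 0.9, 6.5]
gripper_width: 0.408
grasp_force: 82.0
```

```bash
python3 st.py
```

```text
t 10.35 p [ 0.5359 -0.0025  0.2002] yaw_y -97.91 z [-0.0069  0.0021 -1.    ] q [-0.92  0.53  1.1   1.98 -0.57  0.99 -1.25] F [-10.7   0.9   6.5] T [0.02 2.45 0.19] w 0.408 g 82.0
```

Emit:
jog_arm --pt "0 0 0 0 0 0 1" --pt "0 0 0 0 0 0 1" --pt "0 0 0 0 0 0 1" --pt "0 0 0 0 0 0 1"

```text
t: 10.75
eef_pos: [0.5393, -0.0028, 0.2011]
tool_rot: [-0.0, 0.998, -0.066, 0.0]
contact_force: [-0.6, 1.0, 0.0]
gripper_width: 0.997
grasp_force: 0.0
```

```bash
python3 st.py
```

```text
t 10.75 p [ 0.5393 -0.0028  0.2011] yaw_y -97.61 z [ 1.e-03  3.e-04 -1.e+00] q [-0.92  0.53  1.1   1.98 -0.57  0.98 -1.24] F [-0.6  1.   0. ] T [-0.07  0.01 -0.02] w 0.997 g 0.0
```

Emit:
jog_arm --pt "0 0 0.02 0 0 0 1" --pt "0 0 0.03 0 0 0 1" --pt "0.0005 -0.002 0 0 0 0.14 1" --pt "0 0 0 0 0 0.14 1" --pt "0 0 0 0 0 0.14 1" --pt "0 0 0 0 0 0.14 1" --pt "0 0 0 0 0 0.14 1" --pt "0 0 0 0 0 0.14 1" --pt "0 0 0 0 0 0.14 1" --pt "0 0 0 0 0 0.14 1"

```text
t: 11.75
eef_pos: [0.5395, -0.0051, 0.2511]
tool_rot: [0.0, 0.879, 0.476, 0.001]
contact_force: [0.1, -0.2, -0.1]
gripper_width: 1.001
grasp_force: 0.0
```

Emit:
jog_arm --pt "0 0 0 0 0 0.14 1" --pt "0 0 0 0 0 0.14 1" --pt "0 0 0 0 0 0.14 1" --pt "0 0 0 0 0 0.14 1" --pt "0 0 0 0 0 0.14 1" --pt "0 0 0 0 0 0.14 1" --pt "0 0 0 0 0 0.14 1" --pt "0 0 0 0 0 0.14 1" --pt "0 0 0 0 0 0.14 1" --pt "0 0 0 0 0 0.14 1"

```text
t: 12.75
eef_pos: [0.5395, -0.0051, 0.2511]
tool_rot: [0.0, 0.366, 0.931, 0.0]
contact_force: [-0.2, -0.1, 0.9]
gripper_width: 1.004
grasp_force: 0.0
```

Emit:
jog_arm --pt "0 0 0 0 0 0.14 1" --pt "0 0 0 0 0 0.14 1" --pt "0 0 0 0 0 0.14 1" --pt "0 0 0 0 0 0.14 1" --pt "0 0 0 0 0 0.06 1" --pt "0 0 0 0 0 0 1"

```text
t: 13.35
eef_pos: [0.5395, -0.0052, 0.2511]
tool_rot: [0.0, 0.068, 0.998, 0.0]
contact_force: [-0.4, -0.3, -0.5]
gripper_width: 0.998
grasp_force: 0.0
```

```bash
python3 st.py
```

```text
t 13.35 p [ 0.5395 -0.0052  0.2511] yaw_y 82.24 z [ 9.e-04  4.e-04 -1.e+00] q [-0.47  0.27  0.44  1.91 -0.13  0.99  1.46] F [-0.4 -0.3 -0.5] T [ 0.02  0.02 -0.01] w 0.998 g 0.0
```

Emit:
jog_arm --pt "0.0002 0.0002 -0.03 0 0 0 1" --pt "0 0 -0.019 0 0 0 1" --pt "0 0 0 0 0 0 0" --pt "0 0 0 0 0 0 0" --pt "0 0 0 0 0 0 0" --pt "0 0 0 0 0 0 0" --pt "0 0 0 0 0 0 0"

```text
t: 14.05
eef_pos: [0.5407, -0.0037, 0.2037]
tool_rot: [0.001, 0.068, 0.998, 0.001]
contact_force: [-1.4, 2.5, 5.7]
gripper_width: 0.41
grasp_force: 79.1
```

Emit:
jog_arm --pt "0 0 0 0 0 -0.1 0" --pt "0 0 0 0 0 -0.14 0" --pt "0 0 0 0 0 -0.14 0" --pt "0 0 0 0 0 -0.14 0" --pt "0 0 0 0 0 -0.14 0" --pt "0 0 0 0 0 -0.14 0" --pt "0 0 0 0 0 -0.14 0" --pt "0 0 0 0 0 -0.14 0" --pt "0 0 0 0 0 -0.14 0"

```text
t: 14.95
eef_pos: [0.5393, -0.0046, 0.2036]
tool_rot: [-0.001, 0.629, 0.777, 0.001]
contact_force: [-6.3, 0.3, 11.7]
gripper_width: 0.407
grasp_force: 79.8
```

```bash
python3 st.py
```

```text
t 14.95 p [ 0.5393 -0.0046  0.2036] yaw_y 12.03 z [-3.0e-04  1.6e-03 -1.0e+00] q [-0.67  0.37  0.7   1.97 -0.31  0.91  0.41] F [-6.3  0.3 11.7] T [-0.01  1.61  0.25] w 0.407 g 79.8
```

Emit:
jog_arm --pt "-0.0005 0 0.001 0 0 -0.14 0" --pt "0 0 0 0 0 -0.14 0" --pt "0 0 0 0 0 -0.14 0" --pt "0 0 0 0 0 -0.14 0" --pt "0 0 0 0 0 -0.14 0" --pt "0 0 0 0 0 -0.14 0" --pt "0 0 0 0 0 -0.14 0" --pt "0 0 0 0 0 -0.14 0" --pt "0 0 0 0 0 -0.14 0"

```text
t: 15.85
eef_pos: [0.5381, -0.0036, 0.2036]
tool_rot: [-0.002, 0.966, 0.258, -0.001]
contact_force: [-6.4, 2.3, 6.8]
gripper_width: 0.412
grasp_force: 82.0
```

```bash
python3 st.py
```

```text
t 15.85 p [ 0.5381 -0.0036  0.2036] yaw_y -60.13 z [-0.0023  0.0032 -1.    ] q [-0.88  0.49  1.03  1.98 -0.52  0.97 -0.64] F [-6.4  2.3  6.8] T [0.72 1.44 0.18] w 0.412 g 82.0
```

Emit:
jog_arm --pt "-0.0005 0.0005 0.0005 0 0 -0.1 0" --pt "0 0 0 0 0 -0.1 0" --pt "0 0 0 0 0 -0.1 0" --pt "0 0 0 0 0 -0.1 0" --pt "0 0 0 0 0 0 0"

```text
t: 16.35
eef_pos: [0.538, -0.003, 0.2037]
tool_rot: [-0.001, 0.998, 0.063, -0.001]
contact_force: [-4.7, 4.1, 3.2]
gripper_width: 0.415
grasp_force: 81.8
```

```bash
python3 st.py
```

```text
t 16.35 p [ 0.538  -0.003   0.2037] yaw_y -82.81 z [-0.0017  0.0021 -1.    ] q [-0.94  0.55  1.14  1.98 -0.6   1.   -0.96] F [-4.7  4.1  3.2] T [ 0.81  0.88 -0.09] w 0.415 g 81.8
```

Emit:
jog_arm --pt "-0.0005 0.0005 0 0 0 -0.1 0" --pt "0 0 0 0 0 -0.1 0" --pt "0 0 0 0 0 -0.1 0"

```text
t: 16.65
eef_pos: [0.5381, -0.0025, 0.2037]
tool_rot: [-0.001, 0.996, -0.086, -0.0]
contact_force: [-3.2, 1.4, 0.2]
gripper_width: 0.406
grasp_force: 81.7
```

```bash
python3 st.py
```

```text
t 16.65 p [ 0.5381 -0.0025  0.2037] yaw_y -99.83 z [-6.0e-04  1.6e-03 -1.0e+00] q [-0.98  0.6   1.22  1.98 -0.67  1.04 -1.19] F [-3.2  1.4  0.2] T [0.48 0.45 2.36] w 0.406 g 81.7
```

Torque jumped to 2.4 N m, which looks like the stop. I'll check the plate from the side.

```bash
python3 - <<'E'
from h import *
b=cam("side")
im=cv2.resize(b["img"][190:290,265:365,::-1],None,fx=6,fy=6,interpolation=cv2.INTER_CUBIC)[:600]
for z,col in((.070,(0,255,0)),(.078,(0,0,255))):
    P=[[.54+.043*np.cos(a),-.005+.043*np.sin(a),z] for a in np.radians(range(150,390,6))]
    for u in proj(b,P): cv2.circle(im,tuple(int(v) for v in ((u-[265,190]+.5)*6-.5)),1,col,-1)
cv2.imwrite("pics/c5.png",im)
E
```

```text
(no output)
```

View pics/c5.png

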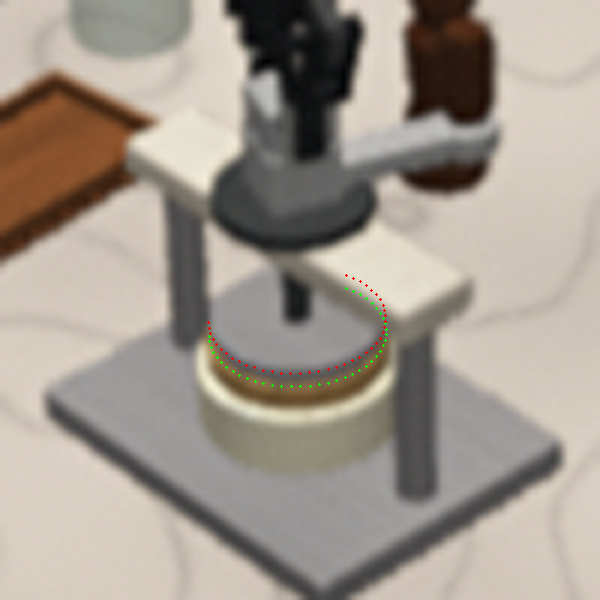

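The plate sits on the follower: its lower rim is on the green 70 mm curve, around (297,386). I'll press a little further to confirm the stop, then back off slightly to unbind.

Emit:
jog_arm --pt "0 0 0 0 0 -0.04 0" --pt "0 0 0 0 0 0 0" --pt "0 0 0 0 0 0 0"

```text
t: 17.0
eef_pos: [0.5384, -0.0026, 0.2037]
tool_rot: [-0.001, 0.995, -0.104, -0.0]
contact_force: [-2.3, 4.5, 3.8]
gripper_width: 0.413
grasp_force: 83.4
```

```bash
python3 st.py
```

```text
t 17.0 p [ 0.5384 -0.0026  0.2037] yaw_y -101.95 z [ 1.0e-04  1.4e-03 -1.0e+00] q [-0.98  0.61  1.22  1.98 -0.68  1.04 -1.22] F [-2.3  4.5  3.8] T [1.09 0.39 1.74] w 0.413 g 83.4
```

Emit:
jog_arm --pt "0 0 0 0 0 0.04 0" --pt "0 0 0 0 0 0.03 0" --pt "0 0 0 0 0 0 0" --pt "0 0 0.005 0 0 0 0" --pt "0 0 0.005 0 0 0 0" --pt "0 0 0.01 0 0 0 0" --pt "0 0 0 0 0 0 0" --newtons 120

```text
t: 17.7
eef_pos: [0.5383, -0.0029, 0.2231]
tool_rot: [-0.001, 0.997, -0.072, 0.0]
contact_force: [-0.0, 5.5, -0.5]
gripper_width: 0.398
grasp_force: 133.7
```

```bash
python3 st.py
```

```text
t 17.7 p [ 0.5383 -0.0029  0.2231] yaw_y -98.26 z [ 5.0e-04  1.3e-03 -1.0e+00] q [-1.    0.58  1.24  1.97 -0.63  1.06 -1.19] F [-0.   5.5 -0.5] T [ 1.18 -0.01  0.07] w 0.398 g 133.7
```

Emit:
jog_arm --pt "0 0 0.01 0 0 0 0" --pt "0 0 0.015 0 0 0 0" --pt "0 0 0.015 0 0 0 0" --pt "0 0 0 0 0 0 0"

```text
t: 18.1
eef_pos: [0.5392, -0.0048, 0.266]
tool_rot: [-0.0, 0.997, -0.073, 0.002]
contact_force: [-0.2, -1.1, -3.2]
gripper_width: 0.399
grasp_force: 133.3
```

```bash
python3 st.py; python3 - <<'E'
from h import *
b=cam("side")
cv2.imwrite("pics/c6.png",cv2.resize(b["img"][170:270,265:365,::-1],None,fx=6,fy=6,interpolation=cv2.INTER_CUBIC))
E
```

```text
t 18.1 p [ 0.5392 -0.0048  0.266 ] yaw_y -98.33 z [ 0.0042  0.     -1.    ] q [-1.04  0.54  1.31  1.92 -0.58  1.14 -1.22] F [-0.2 -1.1 -3.2] T [-0.03  0.09  0.05] w 0.399 g 133.3
```

View pics/c6.png

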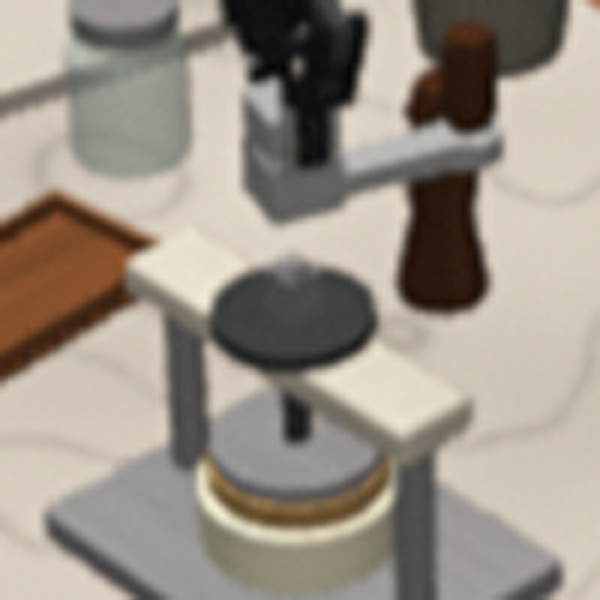

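The crank is off (hub at (295,180), spindle square bare at (292,268)) and the plate is still on the follower. Now over to the tray.

Emit:
jog_arm --pt "0 0 0 0 0 0.132 0" --pt "0 0 0 0 0 0.132 0" --pt "0 0 0 0 0 0.132 0" --pt "0 0 0 0 0 0.132 0" --pt "0 0 0 0 0 0.132 0" --pt "-0.001 0.02 0 0 0 0.132 0" --pt "-0.001 0.02 0 0 0 0.132 0" --pt "-0.001 0.02 0 0 0 0.132 0" --pt "-0.001 0.02 0 0 0 0.132 0" --pt "-0.001 0.02 0 0 0 0.132 0"

```text
t: 19.15
eef_pos: [0.5325, 0.0967, 0.263]
tool_rot: [-0.0, 0.831, 0.557, -0.0]
contact_force: [0.1, 0.4, -3.0]
gripper_width: 0.398
grasp_force: 133.0
```

Emit:
jog_arm --pt "-0.001 0.02 0 0 0 0.132 0" --pt "-0.001 0.02 0 0 0 0.132 0" --pt "-0.001 0.02 0 0 0 0.132 0" --pt "-0.001 0.02 0 0 0 0.132 0" --pt "-0.001 0.02 0 0 0 0.132 0" --pt "-0.002 0.02 0 0 0 0 0" --pt "-0.001 0.009 0 0 0 0 0" --pt "0 0 0 0 0 0 0"

```text
t: 19.95
eef_pos: [0.5245, 0.2263, 0.2628]
tool_rot: [-0.0, 0.607, 0.795, -0.0]
contact_force: [-0.6, 0.2, -3.4]
gripper_width: 0.4
grasp_force: 133.1
```

```bash
python3 st.py
```

```text
t 19.95 p [0.5245 0.2263 0.2628] yaw_y 15.28 z [-6.e-04 -5.e-04 -1.e+00] q [-1.1   0.36  0.75  1.83 -0.28  1.05  0.02] F [-0.6  0.2 -3.4] T [-0.07 -0.08 -0.1 ] w 0.4 g 133.1
```

Emit:
jog_arm --pt "0.001 -0.002 -0.04 0 0 0 0" --pt "0 0 -0.04 0 0 0 0" --pt "0 0 -0.04 0 0 0 0" --pt "0 0 -0.04 0 0 0 0" --pt "0 0 -0.02 0 0 0 0" --pt "0 0 -0.015 0 0 0 0" --pt "0 0 -0.006 0 0 0 0" --pt "0 0 0 0 0 0 0" --pt "0 0 0 0 0 0 0"

```text
t: 20.85
eef_pos: [0.5258, 0.221, 0.068]
tool_rot: [-0.002, 0.608, 0.794, 0.0]
contact_force: [-20.6, -8.5, 58.6]
gripper_width: 0.397
grasp_force: 141.1
```

```bash
python3 st.py; python3 - <<'E'
from h import *
b=cam("side")
cv2.imwrite("pics/c7.png",cv2.resize(b["img"][170:260,210:320,::-1],None,fx=6,fy=6,interpolation=cv2.INTER_CUBIC))
E
```

```text
t 20.85 p [0.5258 0.221  0.068 ] yaw_y 15.06 z [-0.0037  0.0029 -1.    ] q [-0.93  0.62  0.56  1.97 -0.51  0.69  0.22] F [-20.6  -8.5  58.6] T [-1.44  5.51  0.49] w 0.397 g 141.1
```

View pics/c7.png

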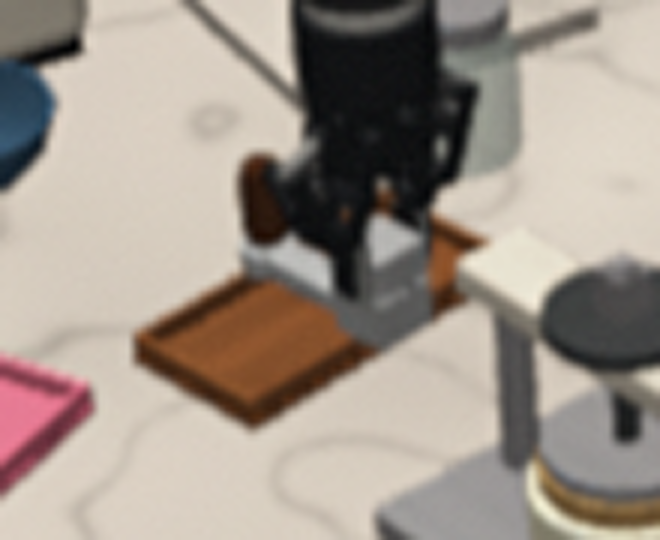

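The pictures show the crank across the tray, resting on its walls. I took the tray's short side for its long axis. The long axis is at about 15.6°, so I'll lift, turn 90° and re-centre.

Emit:
jog_arm --pt "0 0 0.02 0 0 0 0" --pt "0 0 0.04 0 0 0 0" --pt "0 0 0.04 0 0 0 0" --pt "0 0 0.03 0 0 0 0" --pt "0 0 0 0 0 0 0"

```text
t: 21.4
eef_pos: [0.5294, 0.223, 0.1972]
tool_rot: [0.002, 0.608, 0.794, 0.004]
contact_force: [2.3, -0.2, -3.4]
gripper_width: 0.4
grasp_force: 133.6
```

```bash
python3 st.py; python3 - <<'E'
from h import *
import pickle
d=pickle.load(open("c0.pkl","rb"))
print("jar",ray(d["top"],(175,188),.1))
b=cam("side")
cv2.imwrite("pics/c8.png",cv2.resize(b["img"][150:250,215:325,::-1],None,fx=6,fy=6,interpolation=cv2.INTER_CUBIC))
E
```

```text
t 21.4 p [0.5294 0.223  0.1972] yaw_y 15.08 z [ 0.0081  0.0046 -1.    ] q [-1.05  0.44  0.71  1.9  -0.36  0.92  0.1 ] F [ 2.3 -0.2 -3.4] T [-0.08 -0.11  0.01] w 0.4 g 133.6
jar [0.6604054  0.37021231 0.1       ]
```

View pics/c8.png

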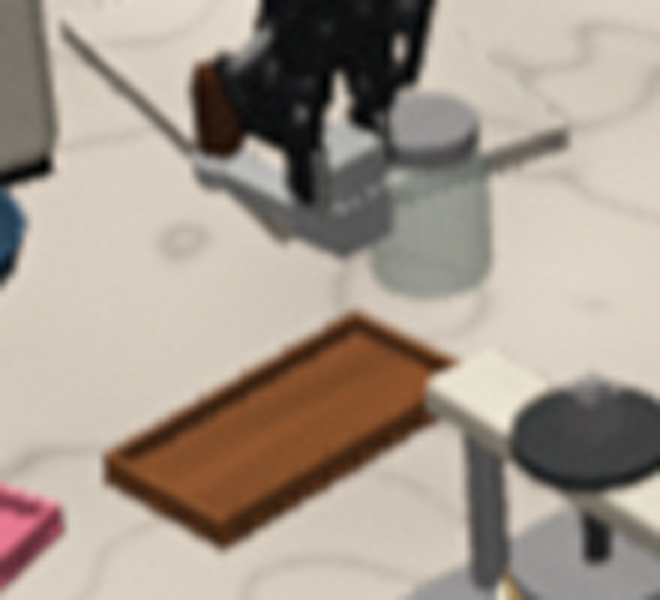

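```bash
python3 - <<'E'
from h import *
from scipy.optimize import least_squares
b=cam("side")
L=np.array([[-18,-18,0],[-18,18,0],[90,0,66],[90,0,16],[-18,-18,56]])/1000
name=["hub -x-y bot","hub -x+y bot","grip top","grip bot","hub-x-y top"]
def P(v): # x,y,z,yaw,pitch
    r=R.from_euler('ZY',[np.radians(v[3]),v[4]]).as_matrix();return ((proj(b,L@r.T+v[:3])-[215,150]+.5)*6-.5)
for p in(0,-.1,-.2):
  print(p);[print("  ",n,u.round(0)) for n,u in zip(name,P([.5294,.223,.1487,105.2,p]))]
E
```

```text
0
   hub -x-y bot [392. 233.]
   hub -x+y bot [341. 261.]
   grip top [213.  65.]
   grip bot [221. 149.]
   hub-x-y top [385. 138.]
-0.1
   hub -x-y bot [392. 236.]
   hub -x+y bot [341. 264.]
   grip top [221.  55.]
   grip bot [222. 136.]
   hub-x-y top [393. 145.]
-0.2
   hub -x-y bot [392. 239.]
   hub -x+y bot [341. 267.]
   grip top [230.  46.]
   grip bot [224. 123.]
   hub-x-y top [401. 153.]
```

The crank is level in the grip: the untilted prediction matches the picture within about 1 px. Turning it lengthwise.

Emit:
jog_arm --pt "0 0 0 0 0 0.14 0" --pt "0 0 0 0 0 0.14 0" --pt "0.003 0.007 0 0 0 0.14 0" --pt "0.003 0.007 0 0 0 0.14 0" --pt "0.003 0.007 0 0 0 0.14 0" --pt "0.003 0.007 0 0 0 0.14 0" --pt "0.004 0.007 0 0 0 0.14 0" --pt "0.004 0.007 0 0 0 0.14 0" --pt "0.004 0.007 0 0 0 0.14 0" --pt "0.004 0.007 0 0 0 0.14 0"

```text
t: 22.5
eef_pos: [0.5532, 0.2786, 0.19]
tool_rot: [-0.002, -0.05, 0.999, -0.001]
contact_force: [0.5, -0.7, -3.1]
gripper_width: 0.396
grasp_force: 133.0
```

Emit:
jog_arm --pt "0 0 0 0 0 0.14 0" --pt "0 0 0 0 0 0.04 0" --pt "0 0 0 0 0 0 0" --pt "0 0 0 0 0 0 0"

```text
t: 22.9
eef_pos: [0.5535, 0.2786, 0.1909]
tool_rot: [-0.001, -0.136, 0.991, -0.0]
contact_force: [-0.0, 0.5, -3.1]
gripper_width: 0.4
grasp_force: 133.0
```

```bash
python3 st.py
```

```text
t 22.9 p [0.5535 0.2786 0.1909] yaw_y 105.6 z [-0.002  -0.0012 -1.    ] q [-0.79  0.46  0.3   1.77 -0.16  0.94  1.42] F [-0.   0.5 -3.1] T [ 0.04 -0.1   0.02] w 0.4 g 133.0
```

Emit:
jog_arm --pt "0.003 0 -0.03 0 0 0 0" --pt "0 0 -0.04 0 0 0 0" --pt "0 0 -0.03 0 0 0 0" --pt "0 0 -0.02 0 0 0 0" --pt "0 0 -0.008 0 0 0 0" --pt "0 0 0 0 0 0 0" --pt "0 0 0 0 0 0 0"

```text
t: 23.6
eef_pos: [0.5577, 0.2795, 0.0652]
tool_rot: [0.001, -0.136, 0.991, 0.0]
contact_force: [0.7, -0.2, -3.2]
gripper_width: 0.402
grasp_force: 133.2
```

```bash
python3 st.py
```

```text
t 23.6 p [0.5577 0.2795 0.0652] yaw_y 105.68 z [ 1.2e-03  6.0e-04 -1.0e+00] q [-0.74  0.63  0.25  1.83 -0.22  0.71  1.47] F [ 0.7 -0.2 -3.2] T [ 0.08 -0.14 -0.01] w 0.402 g 133.2
```

No contact at z 0.065, which is below wall height, so the crank is inside the tray. Lowering gently.

Emit:
jog_arm --pt "0 0 -0.004 0 0 0 0" --pt "0 0 -0.003 0 0 0 0" --pt "0 0 -0.002 0 0 0 0" --pt "0 0 0 0 0 0 0"

```text
t: 24.0
eef_pos: [0.557, 0.2794, 0.0554]
tool_rot: [0.0, -0.137, 0.991, 0.0]
contact_force: [-0.0, -0.3, -2.7]
gripper_width: 0.4
grasp_force: 133.2
```

```bash
python3 st.py
```

```text
t 24.0 p [0.557  0.2794 0.0554] yaw_y 105.71 z [ 1.e-04  2.e-04 -1.e+00] q [-0.74  0.64  0.24  1.83 -0.23  0.69  1.47] F [-0.  -0.3 -2.7] T [ 0.05 -0.01 -0.03] w 0.4 g 133.2
```

Emit:
jog_arm --pt "0 0 -0.002 0 0 0 0" --pt "0 0 -0.002 0 0 0 0" --pt "0 0 0 0 0 0 0"

```text
t: 24.3
eef_pos: [0.5573, 0.2794, 0.0547]
tool_rot: [-0.0, -0.137, 0.991, 0.001]
contact_force: [-8.6, -2.9, 26.7]
gripper_width: 0.4
grasp_force: 137.0
```

```bash
python3 st.py
```

```text
t 24.3 p [0.5573 0.2794 0.0547] yaw_y 105.7 z [-3.0e-04  1.2e-03 -1.0e+00] q [-0.74  0.65  0.24  1.83 -0.23  0.69  1.48] F [-8.6 -2.9 26.7] T [-1.19  2.14  0.07] w 0.4 g 137.0
```

Contact is at exactly the expected floor height (0.0547). Easing up, releasing and withdrawing.

Emit:
jog_arm --pt "0 0 0.002 0 0 0 0" --pt "0 0 0 0 0 0 1" --pt "0 0 0 0 0 0 1" --pt "0 0 0 0 0 0 1" --pt "0 0 0 0 0 0 1" --pt "0 0 0.02 0 0 0 1" --pt "0 0 0.03 0 0 0 1" --pt "0 0 0.04 0 0 0 1" --pt "0 0 0.05 0 0 0 1" --pt "0 0 0.05 0 0 0 1"

```text
t: 25.3
eef_pos: [0.5566, 0.2789, 0.2446]
tool_rot: [-0.001, -0.137, 0.991, -0.0]
contact_force: [0.8, 0.8, -0.3]
gripper_width: 0.997
grasp_force: 0.0
```

Emit:
jog_arm --pt "-0.02 0.04 0 0 0 0 1" --pt "-0.02 0.04 0 0 0 0 1" --pt "-0.02 0.04 0 0 0 0 1" --pt "-0.02 0.04 0 0 0 0 1" --pt "-0.02 0.04 0 0 0 0 1" --pt "-0.02 0.04 0 0 0 0 1" --pt "0 0 0 0 0 0 1" --pt "0 0 0 0 0 0 1"

```text
t: 26.1
eef_pos: [0.4357, 0.5204, 0.2426]
tool_rot: [-0.0, -0.138, 0.99, -0.0]
contact_force: [1.2, -1.4, -0.2]
gripper_width: 1.002
grasp_force: 0.0
```

```bash
python3 st.py; python3 - <<'E'
from h import *
import pickle
old=pickle.load(open("c0.pkl","rb"))
# numeric check: where crank (grey) and grip (very dark brown) pixels now are, within the tray, in the top view
t=cam("top");d=cv2.absdiff(t["img"],old["top"]["img"].astype(np.uint8)).sum(2)
th=np.radians(15.6);e=np.array([np.cos(th),np.sin(th)]);n=np.array([-e[1],e[0]])
im=t["img"].astype(int)[200:290,185:255];sat=im.max(2)-im.min(2)
for nm,m,z in(("alu",(sat<35)&(im.max(2)>120)&(d[200:290,185:255]>100),.03),("changed",d[200:290,185:255]>60,.03)):
    ys,xs=np.nonzero(m);Q=np.array([ray(t,(x+185,y+200),z)[:2] for x,y in zip(xs,ys)])
    k=Q-[.514,.267];print(nm,len(Q),"along",np.percentile(k@e,[2,50,98]).round(3),"across",np.percentile(k@n,[2,50,98]).round(3))
print("press region changed px",(d[205:270,278:352]>90).sum())
E
```

```text
t 26.1 p [0.4357 0.5204 0.2426] yaw_y 105.89 z [-6.e-04 -8.e-04 -1.e+00] q [-1.14  0.5   0.25  1.57 -0.14  1.09  0.99] F [ 1.2 -1.4 -0.2] T [-0.01  0.01 -0.  ] w 1.002 g 0.0
alu 264 along [-0.035  0.024  0.065] across [-0.013 -0.     0.021]
changed 527 along [-0.056  0.018  0.067] across [-0.02  -0.002  0.022]
press region changed px 0
```

The top view puts the crank's pixels from -60 to +67 mm along the tray and ±20 mm across it. That is centred inside the walls, so I'm handing in.

```bash
python3 -c "
from station import bot
print(bot.hand_in())"
```

```text
the job is handed in; nothing more can be done
None
```

I fitted the crank, wound the plate down to its stop, laid the crank lengthwise in the wooden tray and handed the job in at about 26 s; on the first try I lowered it crosswise onto the tray's walls (59 N at the wrist) and had to lift and turn it, and the hand-in returned no verdict.

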